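Lock the dust hood onto the bench's extraction spigot

ROBOT

A 6-joint arm with a two-finger parallel gripper is mounted at the origin on a cart in front of the work surface, level with it; the furniture and walls round the work are solid. World frame = base frame: x ahead of the robot, y to its left, z up, the work surface at z = 0. Lengths are in m, angles in rad, forces in N, time in s.
With the tool pointing down it reaches from about 0.35 to 0.875 m from the base axis. Payload 4.2 kg.
Tool frame: the origin (TCP) lies between the finger pads; the fingertips stand 22 mm ahead of it and the grasp point (between the pads) lies 3 mm ahead of it; z points along the fingers, y is the line along which they close (so a half turn about z gives the same grasp; the last joint's range is limited). The gripper opens to 85 mm and grips with 20 to 120 N. Pads are 22 mm wide; open, the fingers measure 114 mm over their backs; the gripper's body (76 mm by 85 mm) begins 54 mm behind the grasp point. The pads swing forward as they close: fully open they stand 13 mm farther back than shut.
Start: joints at [-0.904, 0.385, 0.008, 0, -1.194, -0.259], TCP at [0.248, -0.574, 0.253] pointing down, gripper open.
Joint ranges: [-3.14, 3.14], [-1.21, 2.06], [-1.07, 1.41], [-3.16, 2.05], [-2.99, -0.16], [-3.1, 3.1]. Speed limits (rad/s): [2.79, 2.79, 3.14, 3.14, 3.14, 3.14].

INTERFACE

Orientations are given as a unit quaternion [x, y, z, w].
In Python, from bench import read_state, read_camera, close_job gives the robot as it stands.
- The arm moves only by the tool step_arm, never from a script. Its arguments are lists of equal length, an entry for each row: "linear": the shift along the tool's x, y, z in units of 25 mm (1.0 is 25 mm), a list of three; "turn": the turn about the tool's z in units of 6 degrees (1.0 is 6 degrees); "hand": the opening, from -1 (shut) to 1 (fully open), so that 0 is half open. A call has 1 to 5 rows; each row shifts and turns the commanded pose from where the row before left it, along the tool's axes as they then stand; what a row does not reach is not made up. A row lasts 1/10 s, in which the tool goes at most 50 mm and 8.59 degrees, less where a joint would pass 70% of its speed; a pose out of reach is approached as far as the arm can. A call is refused whole if a number of a shift passes 1 or a number of a turn 1, either way. A call with a gripper value outside its range is refused whole. The fingers move at their own pace and stop on an object; the grip force is fixed at half the most. Time passes only in rows, so rows that do not move let the fingers close. It gives the time, the measured TCP pose, the force, the opening and the grip force at its end, in the units of the state.
- read_state(): the state, without advancing time (a new reading comes with each control period).
- read_camera(name): name is "scene" or "top"; returns a dict with "pixels" (420x560x3 uint8, blue, green, red), "camera_matrix" (3x3 intrinsics, pixels), "rvec" (rotation vector, rad) and "tvec" (3), from world to camera coordinates, as OpenCV has them. Camera axes: x right, y down, z forward; pixel columns grow to the right and rows downward; lengths in m; the calibration is good to about 2 mm. A picture is of the moment at which its call begins. There is no depth.
- close_job(): hands the job in; it is judged then, once.
The state is a dict: "time": time; "joint_pos": joint angles; "qvel": joint speeds; "joint_efforts": joint torques, N m; "ee_pos": TCP position; "orientation": TCP orientation; "contact_force": force on the tool from outside, world axes, zero at the start; "ft_torque": the same for the moment, N m; "grip_width": opening from 0.0 (shut) to 1.0 (fully open); "grasp_force": force on a finger pad.
Only numpy, scipy, OpenCV 4.12 (cv2) and the standard library are available. Lean on these libraries where they do the work, as an engineer would, in place of code of your own. Each camera call takes 0.05 s, during which the arm holds its last target. There are 200 camera calls.

TASK

Before sanding, fit the loose dust hood to the bench's extraction spigot: lower its tube over the spigot and slide it gently down onto the shoulder, then twist it until the spring button pops out through the hole in the tube, so that the hood stands locked. Do not force it, and leave the other things on the bench where they are.

Things in the scene. Friction and masses are not known exactly. Their poses are not given: they have to be found in the camera images.
- hood: The loose grey dust hood, 0.11 to 0.23 kg, 124 mm high, standing upright on its mouth, turned within 0.6 rad of facing the robot. Origin: centre of the open mouth at its lower end; z up along the tube, -x the front. Mouth flared: 44.4 mm inside at the rim, narrowing at 45 degrees to the bore 7 mm higher. Tube 36 mm outside, bore 30.4 mm, free to 68 mm above the mouth.
- hood_grip (a point): Centre of the hood's flat head, 96 mm above the mouth, on the tube's axis. The head is a box from 68 to 124 mm above the mouth, 36 mm thick (hood's x) and 76 mm wide (hood's y), with a grille on the front. Grip it from above across its 36 mm thickness.
- hood_hole (a point): Centre of the lock hole in the front (-x) of the hood's tube, on the tube's outer face, 24 mm above the mouth. The hole is 11 mm wide and high.
- port: The bench's dust-extraction outlet, fixed, within 0.15 rad of square to the bench: a black flange 96 mm across with a collar and in it a plain metal spigot pointing up. Origin: centre of the flange's underside, on the bench; z along the spigot. The spigot is set in its collar at an angle that is not measured, and does not turn under the hood's twisting.
- shoulder (a point): Centre of the flat ring, 55 mm across, 34 mm above the port's origin, on which the hood's mouth must come to rest. The spigot rises 46 mm above it: 28 mm in diameter (1.2 mm of play all round in the hood's bore), with a chamfered top. Behind the work a staircase model stands on the bench and overhangs it from about x = 0.58: come from the robot's side.
- spring_button (a joint): How far the button in the spigot's side is pushed in, m: 0 out, nose 7.5 mm proud of the spigot; about 0.004 to 0.007 under the tube's wall. Steel pin, 8.4 mm thick, 24 mm above the shoulder, within 0.65 rad either side of the port's -x: look, or feel by twisting. 2 to 5 N spring; the flare pushes it in (5 to 12 N down); it snaps out in the hole (1 mm, 0.08 rad) and stops more twist.
- spare_baluster: Bystander: square wooden stick, 14 x 14 x 250 mm, lying on the bench (origin: underside centre, length along its y).
- sanding_block: Bystander: cork-faced sanding block, 60 x 107 x 30 mm (origin: underside centre).
- glue_bottle: Bystander: yellow squeeze bottle, 46 mm across, 156 mm high (origin: underside centre).
- screw_jar: Bystander: amber jar with a black lid, 62 mm across, 84 mm high (origin: underside centre).
- wax_tin: Bystander: flat dark round tin, 77 mm across, 32 mm high (origin: underside centre).

How it is judged:
At the end, for the whole second after the job is handed in: The hood stands upright (within 0.08 rad) and at rest on the port, its tube over the spigot (axes within 4 mm), its mouth on the shoulder (34 mm above the port's origin, within 2.5 mm) and the spring button fully out through the hole (pushed in by less than 1.5 mm) (value of joint spring_button below 0.0015 m and z of hood in the frame of port between 0.0315 and 0.0365 m and horizontal distance between hood and port below 0.004 m and angle between hood's own z axis and vertical below 0.08 rad and linear speed of hood below 0.02 m/s); the robot touches nothing.
It fails at once if the hood is forced: more than 45 N between the hood and the outlet with its spigot and button (contact force between hood and port above 45 N).
It fails at once if the hood is tipped over (more than 0.6 rad) (angle between hood's own z axis and vertical above 0.6 rad).
It fails at once if a bystander is moved by more than 30 mm (distance of any of spare_baluster, sanding_block, glue_bottle, screw_jar, wax_tin from where it was at the start of the episode above 0.03 m).
It also fails if it takes over 54 s, if anything falls off the work surface, if the arm or the gripper's body presses on something with over 40 N, if the wrist force passes 120 N, or if a joint passes its speed limit or range.

## Working session

There is one attempt and no reset: what is moved stays moved. The work goes in short steps, Python scripts to look and compute and a tool call to move; the robot and the scene stay as the last step left them, time stands still between calls to the robot, and variables do not carry over. Pictures are saved under pics/ and viewed, at most 10 in all, crops included, and the job is handed in when it is done.

Besides the shell and the picture viewer there is one more tool, called after ">>>" in YAML: its name, and indented under it one key for each argument. step_arm: Moves the arm, as the interface text tells. Its arguments: {"type":"object","properties":{"linear":{"type":"array","items":{"type":"array","items":{"type":"number"}}},"turn":{"type":"array","items":{"type":"number"}},"hand":{"type":"array","items":{"type":"number"}}},"required":["linear","turn","hand"]}

```bash
mkdir -p pics; cat > h.py <<'E'
import numpy as np, cv2
from bench import read_state, read_camera, close_job
def cam(n):
    c=read_camera(n); return c
def ray(c,u,v):
    K=np.array(c["camera_matrix"]);R,_=cv2.Rodrigues(np.array(c["rvec"],float));t=np.array(c["tvec"],float).ravel()
    d=R.T@np.linalg.inv(K)@np.array([u,v,1.]);return -R.T@t,d
def atz(c,u,v,z):
    o,d=ray(c,u,v);return o+d*(z-o[2])/d[2]
def proj(c,P):
    p,_=cv2.projectPoints(np.array(P,float).reshape(-1,3),np.array(c["rvec"],float),np.array(c["tvec"],float),np.array(c["camera_matrix"]),None);return p.reshape(-1,2)
E
python3 - <<'E'
from h import *
for n in("scene","top"):
    c=cam(n);cv2.imwrite(f"pics/{n}0.png",c["pixels"]);o,d=ray(c,280,210);print(n,o,d,c["camera_matrix"][0][0])
s=read_state();print(s["ee_pos"],s["orientation"],s["time"],s["contact_force"],s["grip_width"])
E
```

```text
scene [-0.17351764  0.42275396  0.82682367] [ 0.59940934 -0.47311087 -0.64567367] 470.9597300794671
top [ 0.3796823  -0.08992496  1.41919445] [ 0.07463466 -0.0170753  -0.99711289] 481.81034276611024
[ 0.2477047  -0.57331593  0.25234266] [-2.02427297e-01  9.79296833e-01  9.16206341e-04 -2.52378908e-04] 0.1 [-0.40442892 -0.65778783  0.2338238 ] 1.0019904090144949
```

View pics/scene0.png

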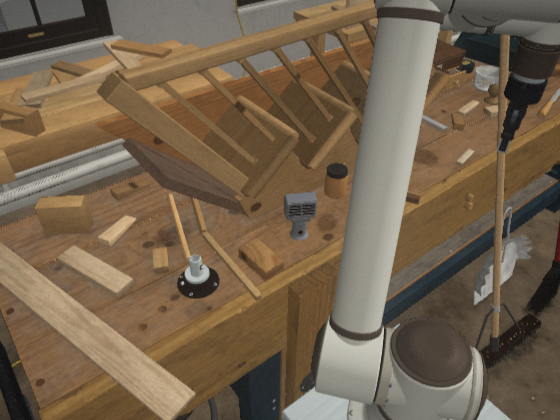

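View pics/top0.png

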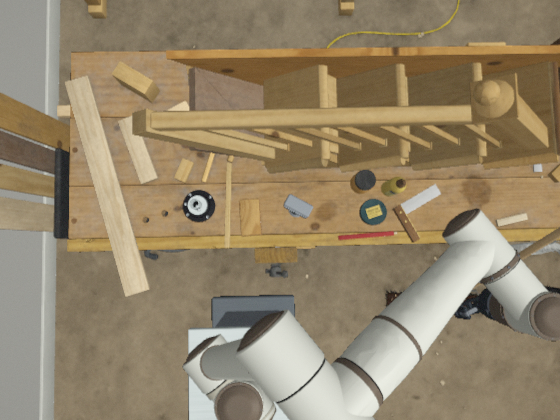

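The port sits at top (198,206) / scene (198,275). The hood is at top (298,207) / scene (300,215). I'll enlarge both.

```bash
python3 - <<'E'
from h import *
s=cv2.imread("pics/scene0.png");t=cv2.imread("pics/top0.png")
def cr(i,u,v,w,h,k): return cv2.resize(i[v:v+h,u:u+w],None,fx=k,fy=k,interpolation=cv2.INTER_CUBIC)
# each 400x300
im=np.vstack([np.hstack([cr(s,168,240,64,60,5)[:300,:320],cr(s,270,185,64,60,5)]),np.hstack([cr(t,166,177,64,60,5),cr(t,266,177,64,60,5)])])
cv2.imwrite("pics/crop.png",im)
E
```

```text
(no output)
```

View pics/crop.png

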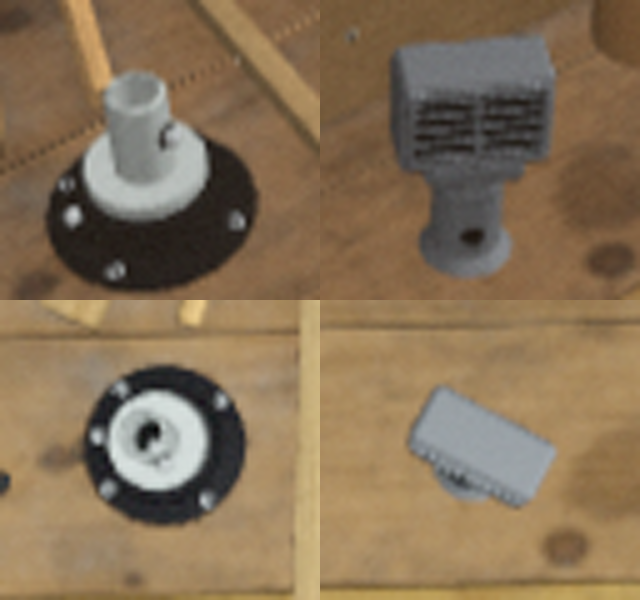

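The button shows at scene (202,266.4), to the right of the spigot. The hood's hole is at scene (300,231.8).

```bash
cat > fit.py <<'E'
from h import *
from scipy.optimize import least_squares
s=read_camera("scene");t=read_camera("top")
S=lambda x,y,u0,v0,a=0,b=0:np.array([(x-a)/5-.4+u0,(y-b)/5-.4+v0])
# port
tp=lambda x,y:S(x,y,166,177,0,300); sp=lambda x,y:S(x,y,168,240)
print("flange",atz(t,*tp(165,444),.006),"shoulder",atz(t,*tp(158.5,440.5),.034))
print("scene shoulder",atz(s,*sp(146.5,168),.034),"spigot top",atz(s,*sp(136,92),.08),atz(t,*tp(152,437),.08))
th=lambda x,y:S(x,y,266,177,320,300); sh=lambda x,y:S(x,y,270,185,320,0)
L=[(t,th(440,387),(18,38,124)),(t,th(556,450),(18,-38,124)),(t,th(526,507),(-18,-38,96)),
(s,sh(472,236),(-18,0,24)),(s,sh(396,47),(18,38,124)),(s,sh(548,38),(18,-38,124)),(s,sh(553,75),(-18,-38,124)),(s,sh(408,90),(-18,38,124))]
def f(p):
    c,q=np.cos(p[2]),np.sin(p[2]);R=np.array([[c,-q,0],[q,c,0],[0,0,1]])
    return np.concatenate([proj(k,R@np.array(m)/1000+[p[0],p[1],0])[0]-uv for k,uv,m in L])
x0=atz(t,298,207,.1)
r=least_squares(f,[x0[0],x0[1],0],loss="soft_l1");print("hood",r.x,r.fun.reshape(-1,2).round(1).tolist())
# button: nose
pc=atz(t,*tp(158.5,440.5),.034)[:2]
for pcx in (pc,atz(s,*sp(146.5,168),.034)[:2]):
  best=[(np.linalg.norm(proj(s,[pcx[0]-.0195*np.cos(a),pcx[1]-.0195*np.sin(a),.058])[0]-sp(172,134)),a) for a in np.arange(-1,1,.05)]
  print(min(best))
E
python3 fit.py
```

```text
flange [0.50416009 0.12431966 0.006     ] shoulder [0.50379387 0.12378145 0.034     ]
scene shoulder [0.50136937 0.12536721 0.034     ] spigot top [0.50371845 0.12376726 0.08      ] [0.50170294 0.12026866 0.08      ]
hood [ 0.48731225 -0.16184014 -0.51934705] [[-0.5, -0.9], [1.1, -0.1], [0.0, 0.8], [0.5, 0.8], [-0.8, -0.5], [-0.2, -1.2], [1.8, 0.7], [-0.9, 0.3]]
(np.float64(1.875427719776534), np.float64(0.5000000000000013))
(np.float64(2.343361178517176), np.float64(0.7000000000000015))
```

>>> step_arm:
  linear:
    - [-1, 0.74, 0]
    - [-1, 0.74, 0]
    - [-1, 0.74, 0]
    - [-1, 0.74, 0]
    - [-1, 0.74, 0]
  turn: [0, 0, 0, 0, 0]
  hand: [1, 1, 1, 1, 1]

```text
time: 0.7
ee_pos: [0.3263, -0.438, 0.2531]
orientation: [-0.202, 0.979, 0.0, -0.0]
contact_force: [0.5, -0.1, 0.2]
grip_width: 1.002
grasp_force: 0.0
```

>>> step_arm:
  linear:
    - [-1, 0.74, 0]
    - [-1, 0.74, 0]
    - [-1, 0.74, 0]
    - [-1, 0.74, 0]
    - [-1, 0.74, 0]
  turn: [0, 0, 0, 0, 0]
  hand: [1, 1, 1, 1, 1]

```text
time: 1.2
ee_pos: [0.4044, -0.3035, 0.2533]
orientation: [-0.202, 0.979, 0.0, 0.0]
contact_force: [-0.1, -0.6, -0.4]
grip_width: 0.999
grasp_force: 0.0
```

>>> step_arm:
  linear:
    - [-1, 0.74, 0]
    - [-1, 0.74, 0]
    - [-1, 0.74, 0]
    - [-1, 0.74, 0]
    - [-1, 0.74, 0]
  turn: [0, 0, 0, 0, 0]
  hand: [1, 1, 1, 1, 1]

```text
time: 1.7
ee_pos: [0.4824, -0.169, 0.2533]
orientation: [-0.203, 0.979, 0.0, -0.0]
contact_force: [-0.2, -0.1, -0.7]
grip_width: 0.999
grasp_force: 0.0
```

>>> step_arm:
  linear:
    - [0, 0, 0]
    - [0, 0, 0]
    - [0, 0, 0]
    - [0, 0, 0]
    - [0, 0, 0]
  turn: [-1, -1, -1, -1, -1]
  hand: [1, 1, 1, 1, 1]

```text
time: 2.2
ee_pos: [0.4819, -0.1701, 0.2531]
orientation: [-0.451, 0.893, 0.0, -0.0]
contact_force: [-0.3, 0.3, 0.7]
grip_width: 0.999
grasp_force: 0.0
```

>>> step_arm:
  linear:
    - [0, 0, 0]
    - [0, 0, 0]
    - [0, 0, 0]
    - [0, 0, 0]
  turn: [-1, -0.1, 0, 0]
  hand: [1, 1, 1, 1]

```text
time: 2.6
ee_pos: [0.482, -0.1703, 0.2533]
orientation: [-0.499, 0.867, 0.0, -0.0]
contact_force: [-0.5, -0.4, 0.2]
grip_width: 0.999
grasp_force: 0.0
```

```bash
cat >> h.py <<'E'
def tgt(x=None,y=None,z=None,yaw=None):
    "units of tool moves to world target; yaw = world angle of tool y"
    from scipy.spatial.transform import Rotation as Ro
    s=read_state();p=np.array(s["ee_pos"]);R=Ro.from_quat(s["orientation"]).as_matrix()
    w=np.arctan2(R[1,1],R[0,1]);q=np.array([x or p[0],y or p[1],z or p[2]])
    print("t",round(s["time"],2),"pos",p.round(4),"yawY",round(w,3),"tilt",R[:,2].round(3),"F",np.round(s["contact_force"],1),"T",np.round(s["ft_torque"],2),"grip",round(s["grip_width"],3),round(s["grasp_force"],1),"j6",round(s["joint_pos"][5],2))
    print("lin",(R.T@(q-p)/.025).round(2))
    if yaw is not None: print("turn",np.round(-((yaw-w+np.pi/2)%np.pi-np.pi/2)/np.radians(6),2))
E
python3 -c "
from h import *
tgt(.4873,-.1618,.099,-.519)"
```

```text
t 2.6 pos [ 0.482  -0.1703  0.2533] yawY 2.616 tilt [-0.  0. -1.] F [-0.5 -0.4  0.2] T [-0.06  0.05 -0.01] grip 0.999 0.0 j6 -0.5
lin [-0.4  -0.01  6.17]
turn -0.06
```

>>> step_arm:
  linear:
    - [-0.4, 0, 1]
    - [0, 0, 1]
    - [0, 0, 1]
    - [0, 0, 1]
    - [0, 0, 1]
  turn: [0, 0, 0, 0, 0]
  hand: [1, 1, 1, 1, 1]

```text
time: 3.1
ee_pos: [0.4871, -0.1616, 0.1275]
orientation: [-0.499, 0.866, -0.0, 0.0]
contact_force: [0.4, -0.1, 1.1]
grip_width: 0.999
grasp_force: 0.0
```

>>> step_arm:
  linear:
    - [0, 0, 0.6]
    - [0, 0, 0.5]
    - [0, 0, 0]
    - [0, 0, 0]
  turn: [0, 0, 0, 0]
  hand: [1, 1, 1, 1]

```text
time: 3.5
ee_pos: [0.4874, -0.1617, 0.101]
orientation: [-0.5, 0.866, -0.0, -0.0]
contact_force: [-0.4, 0.2, 0.7]
grip_width: 1.0
grasp_force: 0.0
```

```bash
python3 -c "
from h import *
tgt(.4873,-.1618,.099,-.519)
s=cam('scene')['pixels'];t=cam('top')['pixels']
g=lambda i,u,v:cv2.resize(i[v:v+75,u:u+75],None,fx=5.3,fy=5.3,interpolation=cv2.INTER_CUBIC)
cv2.imwrite('pics/g1.png',np.hstack([g(s,262,165),g(t,262,170)]))"
```

```text
t 3.5 pos [ 0.4874 -0.1617  0.101 ] yawY 2.617 tilt [ 0. -0. -1.] F [-0.4  0.2  0.7] T [-0.03 -0.05 -0.01] grip 1.0 0.0 j6 -0.52
lin [ 0.   -0.    0.08]
turn -0.05
```

View pics/g1.png

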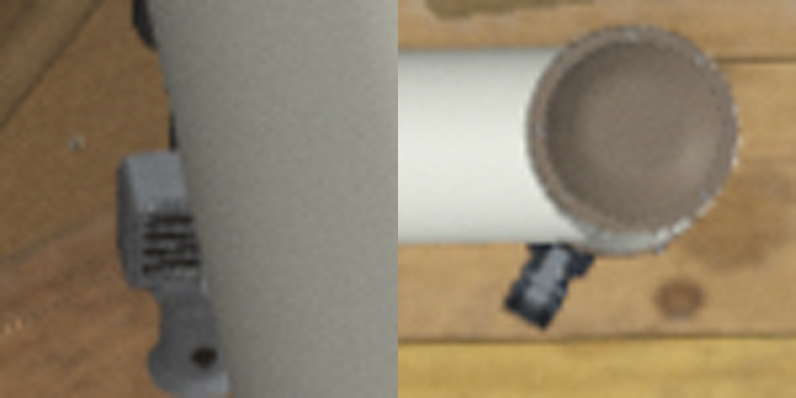

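The hood stands undisturbed between the fingers, so I'll close and lift.

>>> step_arm:
  linear:
    - [0, 0, 0]
    - [0, 0, 0]
    - [0, 0, 0]
    - [0, 0, 0]
    - [0, 0, 0]
  turn: [0, 0, 0, 0, 0]
  hand: [0.3, 0, -0.3, -0.6, -0.6]

```text
time: 4.1
ee_pos: [0.4873, -0.1616, 0.1013]
orientation: [-0.5, 0.866, -0.0, 0.0]
contact_force: [-0.0, 1.0, 2.7]
grip_width: 0.416
grasp_force: 61.9
```

>>> step_arm:
  linear:
    - [0, 0, 0]
    - [0, 0, 0]
    - [0, 0, 0]
    - [0, 0, 0]
    - [0, 0, 0]
  turn: [0, 0, 0, 0, 0]
  hand: [-1, -1, -1, -1, -1]

```text
time: 4.6
ee_pos: [0.4873, -0.1616, 0.1012]
orientation: [-0.5, 0.866, -0.0, 0.0]
contact_force: [-0.7, 1.1, 5.9]
grip_width: 0.413
grasp_force: 62.3
```

>>> step_arm:
  linear:
    - [0, 0, -0.3]
    - [0, 0, -0.7]
    - [0, 0, -1]
    - [0, 0, -1]
    - [0, 0, -1]
  turn: [0, 0, 0, 0, 0]
  hand: [-1, -1, -1, -1, -1]

```text
time: 5.1
ee_pos: [0.4862, -0.1615, 0.201]
orientation: [-0.5, 0.866, 0.001, -0.001]
contact_force: [0.4, -0.1, -1.7]
grip_width: 0.414
grasp_force: 61.5
```

```bash
python3 -c "
from h import *
tgt(.5035,.124,.24,.0)"
```

```text
t 5.1 pos [ 0.4862 -0.1615  0.201 ] yawY 2.617 tilt [-0.002  0.    -1.   ] F [ 0.4 -0.1 -1.7] T [ 0.02 -0.01 -0.01] grip 0.414 61.5 j6 -0.52
lin [-10.23   5.13  -1.56]
turn -5.01
```

>>> step_arm:
  linear:
    - [-0.5, 0.25, -0.6]
    - [-0.9, 0.45, -0.6]
    - [-0.9, 0.45, 0]
    - [-0.9, 0.45, 0]
    - [-0.9, 0.45, 0]
  turn: [0, 0, 0, 0, 0]
  hand: [-1, -1, -1, -1, -1]

```text
time: 5.6
ee_pos: [0.4932, -0.0464, 0.2302]
orientation: [-0.499, 0.866, 0.001, -0.001]
contact_force: [-0.4, -0.3, -2.5]
grip_width: 0.417
grasp_force: 61.6
```

>>> step_arm:
  linear:
    - [-0.9, 0.45, 0]
    - [-0.9, 0.45, 0]
    - [-0.9, 0.45, 0]
    - [-0.9, 0.45, 0]
    - [-0.9, 0.45, 0]
  turn: [0, 0, 0, 0, 0]
  hand: [-1, -1, -1, -1, -1]

```text
time: 6.1
ee_pos: [0.5008, 0.0791, 0.23]
orientation: [-0.5, 0.866, 0.0, -0.001]
contact_force: [0.8, -0.6, -2.9]
grip_width: 0.415
grasp_force: 61.6
```

>>> step_arm:
  linear:
    - [-0.9, 0.45, 0]
    - [-0.5, 0.25, 0]
    - [0, 0, 0]
    - [0, 0, 0]
    - [0, 0, 0]
  turn: [0, 0, -1, -1, -1]
  hand: [-1, -1, -1, -1, -1]

```text
time: 6.6
ee_pos: [0.5035, 0.1171, 0.2302]
orientation: [-0.631, 0.776, 0.0, -0.001]
contact_force: [0.3, -0.1, -2.7]
grip_width: 0.414
grasp_force: 61.5
```

>>> step_arm:
  linear:
    - [0, 0, 0]
    - [0, 0, 0]
    - [0, 0, 0]
    - [0, 0, 0]
    - [0, 0, 0]
  turn: [-1, -1, 0, 0, 0]
  hand: [-1, -1, -1, -1, -1]

```text
time: 7.1
ee_pos: [0.5039, 0.1172, 0.2306]
orientation: [-0.706, 0.708, 0.0, -0.0]
contact_force: [0.0, -0.2, -1.5]
grip_width: 0.413
grasp_force: 61.5
```

```bash
python3 -c "
from h import *
tgt(.5035,.124,.19,.0)
c=cam('scene');d=cam('top')
print(proj(c,[.5035,.124,.08]),proj(d,[.5035,.124,.1]))
s=c['pixels'];t=d['pixels']
cv2.imwrite('pics/g2.png',np.hstack([cv2.resize(s[180:300,158:238],None,fx=5,fy=5,interpolation=cv2.INTER_CUBIC),cv2.resize(t[146:266,158:238],None,fx=5,fy=5,interpolation=cv2.INTER_CUBIC)]))"
```

```text
t 7.1 pos [0.5039 0.1172 0.2306] yawY 3.139 tilt [-0. -0. -1.] F [ 0.  -0.2 -1.5] T [-0.02  0.02  0.06] grip 0.413 61.5 j6 -0.54
lin [-0.27  0.01  1.62]
turn -0.02
[[194.75722259 258.10412387]] [[193.47144948 202.7373751 ]]
```

View pics/g2.png

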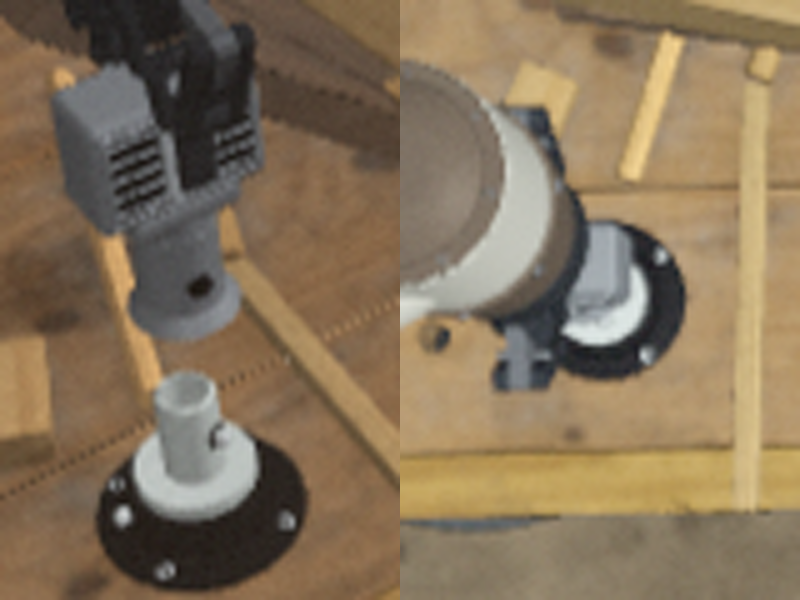

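```bash
python3 -c "
from h import *
c=cam('scene');d=cam('top')
q=lambda x,y,v0:(158+x/5-.4,v0+y/5-.4)
print('mouth',atz(c,*q(184.5,305,180),.1294),'spigot',atz(c,*q(186,387,180),.08), 'shoulder',atz(c,*q(196,480,180),.034))
print('hole',atz(c,*q(201,287,180),.1534),'expect x',.5039-.018)
print('head corner',atz(d,*q(229,222,146),.2534),atz(d,*q(229,288,146),.2534))
o,e=ray(c,194.8,257);print('viewdir',e/np.linalg.norm(e))
"
```

```text
mouth [0.50394342 0.11831768 0.1294    ] spigot [0.50636498 0.12224157 0.08      ] shoulder [0.49525655 0.12917403 0.034     ]
hole [0.48587431 0.11797983 0.1534    ] expect x 0.4859
head corner [0.51962894 0.07487698 0.2534    ] [0.48746631 0.07518629 0.2534    ]
viewdir [ 0.64523067 -0.28519601 -0.70875991]
```

>>> step_arm:
  linear:
    - [-0.23, 0, 0.5]
    - [0, 0, 0.6]
    - [0, 0, 0.6]
    - [0, 0, 0]
    - [0, 0, 0]
  turn: [0, 0, 0, 0, 0]
  hand: [-1, -1, -1, -1, -1]

```text
time: 7.8
ee_pos: [0.504, 0.1233, 0.1879]
orientation: [-0.707, 0.707, -0.0, -0.0]
contact_force: [0.4, 0.7, -1.4]
grip_width: 0.415
grasp_force: 61.5
```

```bash
python3 -c "
from h import *
tgt(.504,.123,.135,.0)
c=cam('scene');s=c['pixels']
cv2.imwrite('pics/g3.png',cv2.resize(s[200:300,158:238],None,fx=6,fy=6,interpolation=cv2.INTER_CUBIC))"
```

```text
t 7.8 pos [0.504  0.1233 0.1879] yawY 3.141 tilt [-0.001 -0.001 -1.   ] F [ 0.4  0.7 -1.4] T [0.04 0.   0.03] grip 0.415 61.5 j6 -0.55
lin [ 0.01 -0.    2.12]
turn -0.0
```

View pics/g3.png

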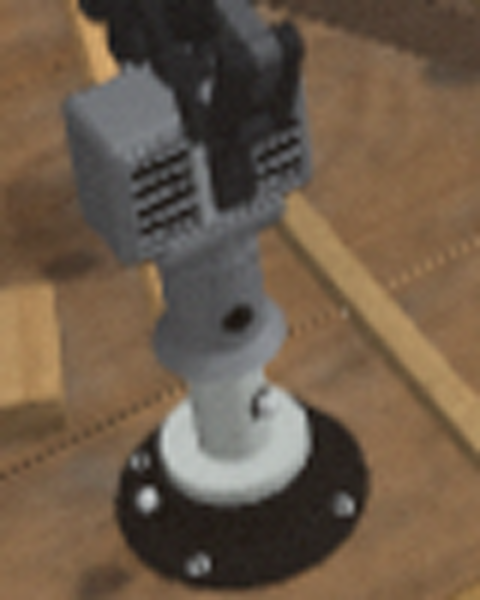

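>>> step_arm:
  linear:
    - [0, 0, 0.12]
    - [0, 0, 0.12]
    - [0, 0, 0.12]
    - [0, 0, 0.12]
    - [0, 0, 0]
  turn: [0, 0, 0, 0, 0]
  hand: [-1, -1, -1, -1, -1]

```text
time: 8.35
ee_pos: [0.5037, 0.123, 0.1758]
orientation: [-0.707, 0.707, 0.0, -0.001]
contact_force: [0.4, -0.1, -1.9]
grip_width: 0.42
grasp_force: 61.5
```

>>> step_arm:
  linear:
    - [0, 0, 0.06]
    - [0, 0, 0.06]
    - [0, 0, 0.06]
    - [0, 0, 0]
  turn: [0, 0, 0, 0]
  hand: [-1, -1, -1, -1]

```text
time: 8.75
ee_pos: [0.5039, 0.1231, 0.1716]
orientation: [-0.707, 0.707, 0.0, -0.0]
contact_force: [0.4, -0.6, -2.4]
grip_width: 0.419
grasp_force: 61.5
```

>>> step_arm:
  linear:
    - [0, 0, 0.06]
    - [0, 0, 0.06]
    - [0, 0, 0.06]
    - [0, 0, 0]
  turn: [0, 0, 0, 0]
  hand: [-1, -1, -1, -1]

```text
time: 9.15
ee_pos: [0.5039, 0.1231, 0.167]
orientation: [-0.707, 0.707, 0.0, -0.0]
contact_force: [-0.2, -0.8, -2.4]
grip_width: 0.41
grasp_force: 61.5
```

>>> step_arm:
  linear:
    - [0, 0, 0.05]
    - [0, 0, 0.05]
    - [0, 0, 0]
  turn: [0, 0, 0]
  hand: [-1, -1, -1]

```text
time: 9.45
ee_pos: [0.5039, 0.1231, 0.1646]
orientation: [-0.707, 0.707, 0.0, -0.0]
contact_force: [0.2, -0.9, -2.9]
grip_width: 0.413
grasp_force: 61.5
```

>>> step_arm:
  linear:
    - [0, 0, 0.05]
    - [0, 0, 0.05]
    - [0, 0, 0.05]
    - [0, 0, 0]
  turn: [0, 0, 0, 0]
  hand: [-1, -1, -1, -1]

```text
time: 9.85
ee_pos: [0.5039, 0.1231, 0.1608]
orientation: [-0.707, 0.707, 0.0, -0.0]
contact_force: [1.0, 0.2, -2.8]
grip_width: 0.413
grasp_force: 61.5
```

>>> step_arm:
  linear:
    - [0, 0, 0.05]
    - [0, 0, 0.05]
    - [0, 0, 0]
  turn: [0, 0, 0]
  hand: [-1, -1, -1]

```text
time: 10.15
ee_pos: [0.5034, 0.1227, 0.1583]
orientation: [-0.707, 0.707, 0.0, -0.001]
contact_force: [-1.7, -0.8, -0.6]
grip_width: 0.415
grasp_force: 61.7
```

>>> step_arm:
  linear:
    - [0, 0, 0.05]
    - [0, 0, 0.05]
    - [0, 0, 0]
  turn: [0, 0, 0]
  hand: [-1, -1, -1]

```text
time: 10.45
ee_pos: [0.5035, 0.1226, 0.1559]
orientation: [-0.707, 0.707, 0.0, -0.001]
contact_force: [-2.2, -1.6, -0.5]
grip_width: 0.415
grasp_force: 61.7
```

>>> step_arm:
  linear:
    - [0, 0, 0.05]
    - [0, 0, 0.05]
    - [0, 0, 0.05]
    - [0, 0, 0]
  turn: [0, 0, 0, 0]
  hand: [-1, -1, -1, -1]

```text
time: 10.85
ee_pos: [0.5033, 0.1229, 0.1512]
orientation: [-0.707, 0.708, 0.0, -0.001]
contact_force: [-1.4, -2.9, -3.1]
grip_width: 0.415
grasp_force: 61.4
```

>>> step_arm:
  linear:
    - [0, 0, 0.05]
    - [0, 0, 0.05]
    - [0, 0, 0.05]
    - [0, 0, 0]
  turn: [0, 0, 0, 0]
  hand: [-1, -1, -1, -1]

```text
time: 11.25
ee_pos: [0.5035, 0.1229, 0.1479]
orientation: [-0.707, 0.707, 0.0, -0.001]
contact_force: [-3.1, -2.4, -2.4]
grip_width: 0.418
grasp_force: 61.3
```

>>> step_arm:
  linear:
    - [0, 0, 0.06]
    - [0, 0, 0.06]
    - [0, 0, 0.06]
    - [0, 0, 0]
  turn: [0, 0, 0, 0]
  hand: [-1, -1, -1, -1]

```text
time: 11.65
ee_pos: [0.5037, 0.123, 0.1436]
orientation: [-0.707, 0.707, 0.0, -0.0]
contact_force: [-2.5, -2.6, -3.6]
grip_width: 0.415
grasp_force: 61.4
```

>>> step_arm:
  linear:
    - [0, 0, 0.06]
    - [0, 0, 0.06]
    - [0, 0, 0.06]
    - [0, 0, 0]
  turn: [0, 0, 0, 0]
  hand: [-1, -1, -1, -1]

```text
time: 12.05
ee_pos: [0.5037, 0.1231, 0.1391]
orientation: [-0.707, 0.707, 0.0, -0.0]
contact_force: [-3.1, -3.1, -3.1]
grip_width: 0.411
grasp_force: 61.4
```

>>> step_arm:
  linear:
    - [0, 0, 0.05]
    - [0, 0, 0.04]
    - [0, 0, 0]
  turn: [0, 0, 0]
  hand: [-1, -1, -1]

```text
time: 12.35
ee_pos: [0.5038, 0.1231, 0.137]
orientation: [-0.707, 0.707, 0.0, -0.0]
contact_force: [-3.4, -3.9, -3.5]
grip_width: 0.413
grasp_force: 61.6
```

>>> step_arm:
  linear:
    - [0, 0, 0.03]
    - [0, 0, 0]
  turn: [0, 0]
  hand: [-1, -1]

```text
time: 12.55
ee_pos: [0.5039, 0.1231, 0.1364]
orientation: [-0.707, 0.707, 0.0, -0.0]
contact_force: [-3.2, -2.6, -2.3]
grip_width: 0.415
grasp_force: 61.6
```

>>> step_arm:
  linear:
    - [0, 0, 0.03]
    - [0, 0, 0]
  turn: [0, 0]
  hand: [-1, -1]

```text
time: 12.75
ee_pos: [0.504, 0.1231, 0.1357]
orientation: [-0.707, 0.707, 0.0, -0.0]
contact_force: [-3.3, -2.9, -1.7]
grip_width: 0.412
grasp_force: 61.7
```

>>> step_arm:
  linear:
    - [0, 0, 0.02]
    - [0, 0, 0]
  turn: [0, 0]
  hand: [-1, -1]

```text
time: 12.95
ee_pos: [0.5041, 0.1232, 0.1354]
orientation: [-0.707, 0.707, -0.0, 0.0]
contact_force: [-3.3, -3.1, -0.8]
grip_width: 0.42
grasp_force: 61.9
```

>>> step_arm:
  linear:
    - [0, 0, 0.02]
    - [0, 0, 0]
  turn: [0, 0]
  hand: [-1, -1]

```text
time: 13.15
ee_pos: [0.5041, 0.1232, 0.1353]
orientation: [-0.707, 0.707, -0.0, 0.0]
contact_force: [-4.0, -3.2, 1.3]
grip_width: 0.415
grasp_force: 62.1
```

Seated on the shoulder with about 4 N. Now I'll twist towards the button (negative turns).

>>> step_arm:
  linear:
    - [0, 0, 0]
    - [0, 0, 0]
    - [0, 0, 0]
    - [0, 0, 0]
    - [0, 0, 0]
  turn: [-0.3, -0.4, -0.4, -0.4, 0]
  hand: [-1, -1, -1, -1, -1]

```text
time: 13.65
ee_pos: [0.5045, 0.1237, 0.1353]
orientation: [0.76, -0.65, 0.0, -0.001]
contact_force: [-3.1, -2.1, 0.9]
grip_width: 0.413
grasp_force: 61.8
```

>>> step_arm:
  linear:
    - [0, 0, 0]
    - [0, 0, 0]
    - [0, 0, 0]
  turn: [-0.3, -0.3, 0]
  hand: [-1, -1, -1]

```text
time: 13.95
ee_pos: [0.5046, 0.1235, 0.1353]
orientation: [0.78, -0.626, 0.0, -0.001]
contact_force: [-3.3, -2.2, 0.7]
grip_width: 0.414
grasp_force: 61.8
```

```bash
python3 -c "
from h import *
tgt(yaw=.4)"
```

```text
t 13.95 pos [0.5046 0.1235 0.1353] yawY -2.923 tilt [ 0.002  0.001 -1.   ] F [-3.3 -2.2  0.7] T [-0.69  1.14  0.02] grip 0.414 61.8 j6 -0.33
lin [0. 0. 0.]
turn -1.73
```

>>> step_arm:
  linear:
    - [0, 0, 0]
    - [0, 0, 0]
    - [0, 0, 0]
  turn: [-0.25, -0.25, 0]
  hand: [-1, -1, -1]

```text
time: 14.25
ee_pos: [0.5046, 0.1233, 0.1353]
orientation: [0.797, -0.604, 0.001, -0.001]
contact_force: [-2.0, -2.8, 2.2]
grip_width: 0.414
grasp_force: 62.0
```

>>> step_arm:
  linear:
    - [0, 0, 0]
    - [0, 0, 0]
  turn: [-0.3, 0]
  hand: [-1, -1]

```text
time: 14.45
ee_pos: [0.5054, 0.1234, 0.1354]
orientation: [0.806, -0.592, 0.001, -0.001]
contact_force: [0.6, -2.7, 1.2]
grip_width: 0.412
grasp_force: 61.8
```

>>> step_arm:
  linear:
    - [0, 0, 0]
    - [0, 0, 0]
  turn: [-0.3, 0]
  hand: [-1, -1]

```text
time: 14.65
ee_pos: [0.5054, 0.1237, 0.1354]
orientation: [0.815, -0.58, 0.001, -0.001]
contact_force: [0.4, -1.6, 2.0]
grip_width: 0.413
grasp_force: 62.0
```

```bash
python3 -c "
from h import *
tgt(yaw=.4)"
```

```text
t 14.65 pos [0.5054 0.1237 0.1354] yawY -2.807 tilt [ 0.003  0.001 -1.   ] F [ 0.4 -1.6  2. ] T [-0.7  -0.05  0.06] grip 0.413 62.0 j6 -0.22
lin [0. 0. 0.]
turn -0.63
```

The sideways force dropped at yaw ≈ 0.30, so the button has likely popped. I'll twist a little further to feel the stop.

>>> step_arm:
  linear:
    - [0, 0, 0]
    - [0, 0, 0]
  turn: [-0.3, 0]
  hand: [-1, -1]

```text
time: 14.85
ee_pos: [0.5052, 0.1239, 0.1353]
orientation: [0.824, -0.567, 0.001, -0.002]
contact_force: [0.8, -1.3, 1.9]
grip_width: 0.415
grasp_force: 62.0
```

>>> step_arm:
  linear:
    - [0, 0, 0]
    - [0, 0, 0]
  turn: [-0.3, 0]
  hand: [-1, -1]

```text
time: 15.05
ee_pos: [0.5051, 0.1239, 0.1353]
orientation: [0.833, -0.554, 0.001, -0.001]
contact_force: [1.1, -0.2, 3.4]
grip_width: 0.416
grasp_force: 62.0
```

```bash
python3 -c "
from h import *
tgt(yaw=.34)
c=cam('scene');s=c['pixels']
cv2.imwrite('pics/g4.png',cv2.resize(s[200:300,158:238],None,fx=6,fy=6,interpolation=cv2.INTER_CUBIC))"
```

```text
t 15.05 pos [0.5051 0.1239 0.1353] yawY -2.745 tilt [ 0.003  0.002 -1.   ] F [ 1.1 -0.2  3.4] T [ 0.01 -0.    0.01] grip 0.416 62.0 j6 -0.16
lin [0. 0. 0.]
turn 0.54
```

View pics/g4.png

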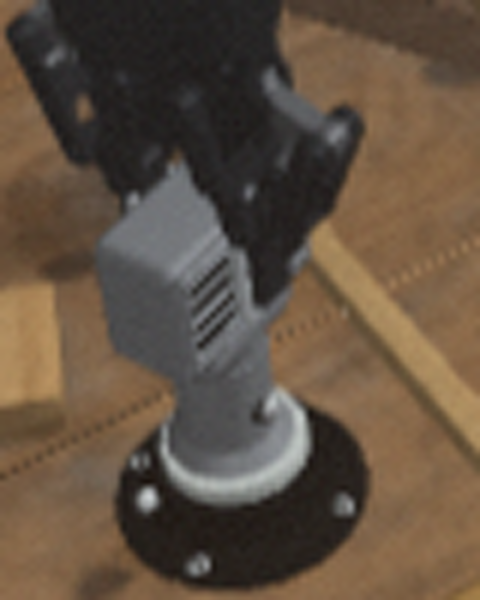

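The hood is on the shoulder and the button tip shows bright in the hole at crop (270,405). Forces and torques are about zero, so I'll release and retreat upward.

>>> step_arm:
  linear:
    - [0, 0, 0]
    - [0, 0, 0]
    - [0, 0, 0]
    - [0, 0, 0]
    - [0, 0, 0]
  turn: [0, 0, 0, 0, 0]
  hand: [-0.1, 0.2, 0.5, 0.8, 0.8]

```text
time: 15.6
ee_pos: [0.5039, 0.1231, 0.1347]
orientation: [0.833, -0.554, -0.0, 0.0]
contact_force: [0.9, 0.2, -0.8]
grip_width: 0.901
grasp_force: 0.0
```

>>> step_arm:
  linear:
    - [0, 0, 0]
    - [0, 0, 0]
    - [0, 0, -0.3]
    - [0, 0, -0.6]
    - [0, 0, -0.8]
  turn: [0, 0, 0, 0, 0]
  hand: [0.8, 0.8, 0.8, 0.8, 0.8]

```text
time: 16.1
ee_pos: [0.5036, 0.1229, 0.1775]
orientation: [0.833, -0.554, -0.0, 0.001]
contact_force: [0.1, -0.2, 0.1]
grip_width: 0.898
grasp_force: 0.0
```

>>> step_arm:
  linear:
    - [0, 0, -1]
    - [0, 0, -1]
    - [0, 0, -1]
    - [0, 0, 0]
    - [0, 0, 0]
  turn: [0, 0, 0, 0, 0]
  hand: [0.8, 0.8, 0.8, 0.8, 0.8]

```text
time: 16.6
ee_pos: [0.504, 0.1232, 0.2531]
orientation: [0.833, -0.554, 0.0, -0.001]
contact_force: [0.8, -0.3, -0.5]
grip_width: 0.9
grasp_force: 0.0
```

```bash
python3 -c "
from h import *
tgt()
c=cam('scene');s=c['pixels']
for z in (.058,):
  for a in (.3,.39,.5): print(a,(proj(c,[.504-.0215*np.cos(a),.124-.0215*np.sin(a),z])[0]-[158,200])*6)
cv2.imwrite('pics/g5.png',cv2.resize(s[200:300,158:238],None,fx=6,fy=6,interpolation=cv2.INTER_CUBIC))"
```

```text
t 16.6 pos [0.504  0.1232 0.2531] yawY -2.744 tilt [ 0.001  0.001 -1.   ] F [ 0.8 -0.3 -0.5] T [0.02 0.03 0.02] grip 0.9 0.0 j6 -0.16
lin [0. 0. 0.]
0.3 [269.79051522 414.42885972]
0.39 [273.17751104 411.1492031 ]
0.5 [276.78416802 406.91353099]
```

View pics/g5.png

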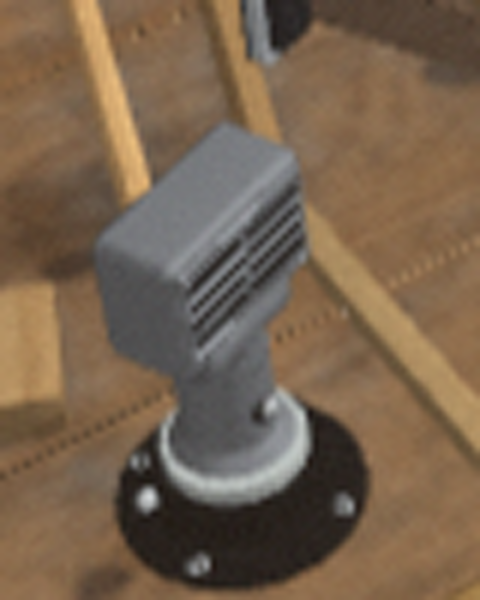

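The hood stands upright on the shoulder, with the bright button nose sticking out of the hole at (270,407), where a fully out nose should appear. The robot is clear.

```bash
python3 -c "
from h import *
print(close_job())"
```

```text
the job is handed in; nothing more can be done
None
```

The dust hood is on the spigot, seated on the shoulder, with the spring button visible through the hole; the gripper was clear when I handed the job in at about 17 s, and the judge's result was not shown.

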